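# Clamp a relay board in the board holder with its star wheel

## Robot

A 7-joint arm with a two-finger parallel gripper is mounted at the origin on a cart in front of the work surface, level with it; the furniture and walls round the work are solid. World frame = base frame: x ahead of the robot, y to its left, z up, the work surface at z = 0. Lengths are in m, angles in rad, forces in N, time in s.
With the tool pointing down it reaches from about 0.425 to 0.925 m from the base axis. Payload 6.8 kg.
Tool frame: the origin (TCP) lies on the mounting face of the last link; the fingertips stand 173 mm ahead of it and the grasp point (between the pads) lies 155 mm ahead of it (grip_point_offset is the distance from the TCP to the grasp point, in m); x points along the fingers, z is the direction in which the jaws open and shut, and the axes are right-handed (so a half turn about x gives the same grasp; the last joint's range is limited). The gripper opens to 85 mm and grips with 20 to 120 N. Pads are 22 mm wide; open, the fingers measure 114 mm over their backs; the gripper's body (76 mm by 85 mm) begins 54 mm behind the grasp point. The pads swing forward as they close: fully open they stand 13 mm farther back than shut.
Start: joints at [1.139, 0.477, 0.022, 1.555, -0.011, 1.109, -0.083], TCP at [0.215, -0.64, 0.405] pointing down, gripper open.
Joint ranges: [-2.96, 2.96], [-0.34, 2.1], [-1.41, 1.46], [0.24, 2.44], [-1.37, 4.51], [0.17, 1.92], [-2.96, 2.96]. Speed limits (rad/s): [2.39, 2.39, 3.14, 3.14, 3.14, 3.14, 3.14].

## Interface

Orientations are given as a rotation vector (axis times angle).
In Python, from bench import * gives the robot as it stands. The module is installed in compiled form; this text tells all that it offers.
- The arm moves only by the tool servo_tool, never from a script. Its argument "motion" is a list of rows, each a list of 5 numbers: the shift along the tool's x, y, z in m, then the turn about the tool's x in degrees, then the gripper command: -1 is fully open, 1 is shut, values between are in proportion. In form: [[dx, dy, dz, turn, fingers], ...]. A call has 1 to 8 rows; each row is the pose to reach, as a shift and turn from the pose measured when the call began, along the tool's axes at that moment; what a row does not reach only later rows make up. A row lasts 1/10 s, in which the tool goes at most 50 mm and 8.59 degrees, less where a joint would pass 70% of its speed; a pose out of reach is approached as far as the arm can. A call with a gripper value outside its range is refused whole. The fingers move at their own pace and stop on an object; "force" is the grip in N (left out, the last holds). Time passes only in rows, so rows that repeat a pose let the fingers close. It gives the time, the measured TCP pose, the force and the opening at its end, in the units of the state.
- get_obs(): the state, without advancing time (a new reading comes with each control period).
- grab_frame(name): name is "scene" or "top" or "wrist"; returns the picture (384x512x3 uint8, red, green, blue); there is no depth.
- camera_params(name): a dict with "mtx" (3x3 intrinsics, pixels), "world_to_cam" (4x4, takes a point from world to camera coordinates); the wrist camera has in their place "T_tool_cam" (4x4, takes a point from camera to tool coordinates, whose origin is the TCP and whose axes are the tool frame's). Camera axes: x right, y down, z forward; pixel columns grow to the right and rows downward; lengths in m; the calibration is good to about 2 mm. A picture is of the moment at which its call begins: read the wrist's pose just before it. camera_params takes no time and is no camera call.
- hand_in(): hands the job in, once; it reports no verdict.
The state is a dict: "clock": time; "joints": joint angles; "qvel": joint speeds; "tau": joint torques, N m; "tcp_pos": TCP position; "orientation": TCP orientation; "contact_force": force on the tool from outside, world axes, zero at the start; "moment": the same for the moment, N m; "grip_width": finger opening in m.
Only numpy, scipy, OpenCV 4.12 (cv2) and the standard library are available. Lean on these libraries where they do the work, as an engineer would, in place of code of your own. Each camera call takes 0.05 s, during which the arm holds its last target. There are 200 camera calls.

## Task

Pick up the loose green relay board and lay it flat on the two black ledges between the jaws of the grey board holder, with its long side running from jaw to jaw, and let go of it. Then close the front jaw by pushing the spokes of the star wheel round clockwise, one after the other, until the board is firmly nipped between both jaws (about 45 N) for soldering: feel for the load on the spokes, do not crush the board, do not force the wheel, and leave the tub and the tools beside it where they are.

Things in the scene. Friction and masses are not known exactly. Their poses are not given: they have to be found in the camera images.
- relay_board: Small green circuit board with relays and a white connector, loose, about 35 g, 68 x 50 mm, 5 mm thick over board and stand-offs, parts on it up to 15 mm high. It lies component side up. Origin: centre of the underside; own x along the 68 mm side, y along the 50 mm side, z up. Grip it from above by the middles of its two long edges (50 mm apart).
- holder: Board holder fixed to the desk: grey base 200 x 100 mm, two upright end plates 112 mm wide (104 mm high in front, 94 mm behind), two guide rods between them (tops 75 mm up, 72 mm apart), jaws on 92 mm wide saddles (tops 81 mm up). Origin: centre of the base at desk level; own x runs level from the front plate (wheel side, towards the robot) to the rear plate, y left, z up.
- seat (a point): Point 100 mm above the holder's origin, at the height of the ledges' tops: the centre of the board's underside belongs here when laid in (a few mm either way do no harm), long side along the holder's x. A black ledge, 24 mm long and 36 mm wide, reaches from each jaw face towards the seat, so the board overhangs it by 7 mm each side. Jaw faces are 40 mm wide and stand 12 mm above the ledges.
- rear_stop (a point): Point 37 mm behind (+x of) the seat: the nearest place at which the fixed rear jaw's face can stand. It was set on the rods by hand, 0 to 5 mm further back than this point; where exactly is not measured, so the end of the free travel must be felt.
- star_wheel: Star wheel standing upright before the front plate. Five straight steel rods, 9 mm thick, 72 degrees apart, each ending in a smooth black ball knob, 16 mm in diameter, centred 66 mm from the axis; hub 32 mm in diameter. Origin: on the axis in the rods' plane, 135 mm before the seat, 85 mm above the desk, 41 mm clear of the plate. Own x is the axis (as the holder's x); one rod points along its own z.
- wheel_axis (a point): The wheel's centre, fixed. Clockwise seen from the robot (right-handed about x, the top goes right, to the holder's -y) closes the front jaw by 4.5 mm per rad. Self-locking. It takes 0.36 N m while the jaw runs free (5.5 N at a knob) and 0.045 N m more per 10 N of clamping force: 0.56 N m (8.5 N at a knob) at 45 N. Once both jaws bear, the clamping force rises by 18 N per 0.1 rad.
- front_jaw: Moving front jaw on the screw; its steel face plate is sprung (40 N per mm, gives up to 5 mm). Origin: at desk level, straight below the face's surface that meets the board, while unloaded; axes as the holder's. It starts 4.6 to 10 mm from the edge of a board centred on the seat, and pushes the board along the ledges until the rear jaw stops it.
- flux_tub: Round blue tub with a turquoise lid, 49 mm in diameter, 48 mm high, to the right of the holder; leave it. Origin: centre of its underside.
- screwdriver_red: Small screwdriver with a red handle, 148 mm long, 20 mm thick, lying on the desk to the right; leave it. Origin: centre of its underside.
- needle_pliers: Needle-nose pliers with blue handles, about 150 mm long, 12 mm high, lying on the right; leave them. Origin: centre of the underside.
- tweezers_steel: Steel tweezers, about 95 mm long, 10 mm high, lying near the desk's front edge; leave them. Origin: centre of the underside.
Not all that is in view belongs to the job. Leave any brown look-alike of the relay_board alone.

How it is judged:
On the way:
1. the board lies flat on both ledges between the jaws, let go (z of relay_board in the frame of seat between -0.003 and 0.004 m and angle between relay_board's own z axis and vertical below 0.08 rad and x of relay_board in the frame of seat between -0.015 and 0.015 m and y of relay_board in the frame of seat between -0.012 and 0.012 m and contact force between the fingers and relay_board below 0.1 N), for 0.2 s.
At the end, for the whole second after the job is handed in: The board lies flat on the ledges (within 3 to 4 mm of their height, 0.08 rad), its long side along the holder (0.08 rad), within 12 mm of its centre line, at rest, pressed by the front jaw with 18 to 75 N (contact force between relay_board and front_jaw between 18 and 75 N and z of relay_board in the frame of seat between -0.003 and 0.004 m and angle between relay_board's own z axis and vertical below 0.08 rad and y of relay_board in the frame of seat between -0.012 and 0.012 m and angle between the x axis of relay_board and the x axis of holder, either way round below 0.08 rad and linear speed of relay_board below 0.01 m/s); the robot touches nothing.
It fails at once if the board is crushed (over 95 N from the front jaw) (contact force between relay_board and front_jaw above 95 N).
It fails at once if the wheel is forced (over 25 N from the fingers) (contact force between the fingers and star_wheel above 25 N).
It fails at once if the tub or a tool beside the work is moved by over 30 mm (distance of any of flux_tub, screwdriver_red, needle_pliers, tweezers_steel from where it was at the start of the episode above 0.03 m).
It also fails if it takes over 72 s, if anything falls off the work surface, if the arm or the gripper's body presses on something with over 40 N, if the wrist force passes 120 N, or if a joint passes its speed limit or range.

## Working session

There is one attempt and no reset: what is moved stays moved. The work goes in short steps, Python scripts to look and compute and a tool call to move; the robot and the scene stay as the last step left them, time stands still between calls to the robot, and variables do not carry over. Pictures are saved under pics/ and viewed, about 8 in all and at most 12, crops included, and the job is handed in when it is done.

Besides the shell and the picture viewer there is one more tool, called by a JSON object that holds its "method" and its "body", one argument or row to a line. servo_tool: Moves the arm, as the interface text tells. Its arguments: {"type":"object","properties":{"motion":{"type":"array","items":{"type":"array","items":{"type":"number"}}},"force":{"type":"number"}},"required":["motion"]}

```bash
mkdir -p pics; python3 - <<'E'
from bench import *
import cv2,numpy as np
o=get_obs()
for k in o: print(k,np.round(o[k],4))
for n in ("scene","top"):
    f=grab_frame(n); cv2.imwrite(f"pics/{n}0.png",cv2.cvtColor(f,cv2.COLOR_RGB2BGR))
    c=camera_params(n);print(n,{k:np.round(v,4).tolist() for k,v in c.items()})
print(camera_params("wrist"))
a=[cv2.imread(f"pics/{n}0.png") for n in("scene","top")]
E
```

```text
clock 0.0
joints [ 1.1389  0.4778  0.0224  1.5564 -0.0115  1.1093 -0.0831]
qvel [ 0.0004 -0.0005  0.001   0.0012 -0.0003  0.0002 -0.0004]
tau [-8.00000e-04 -5.96459e+01  1.60740e+00 -2.81199e+01  1.24000e-02
  9.50000e-03 -0.00000e+00]
tcp_pos [ 0.2146 -0.6397  0.4037]
orientation [ 0.9684  1.3468 -0.9669]
contact_force [-0.2161  0.1084 -0.2433]
moment [-0.0061  0.0503  0.0131]
grip_width 0.0854
scene {'mtx': [[498.0848, 0.0, 267.3597], [0.0, 498.0848, 187.6427], [0.0, 0.0, 1.0]], 'world_to_cam': [[0.5827, -0.8127, 0.0044, -0.3131], [-0.4276, -0.3111, -0.8488, 0.2834], [0.6912, 0.4927, -0.5288, 0.9079], [0.0, 0.0, 0.0, 1.0]]}
top {'mtx': [[367.0869, 0.0, 252.1443], [0.0, 367.0869, 191.8226], [0.0, 0.0, 1.0]], 'world_to_cam': [[-0.1754, -0.9845, 0.003, 0.0646], [-0.9646, 0.1712, -0.2006, 0.5273], [0.197, -0.0381, -0.9797, 0.962], [0.0, 0.0, 0.0, 1.0]]}
{'mtx': array([[290.98901765,   0.        , 257.26090209],
       [  0.        , 290.98901765, 188.54813423],
       [  0.        ,   0.        ,   1.        ]]), 'T_tool_cam': array([[-1.71429030e-04, -2.66218366e-01,  9.63912731e-01,
         3.11860626e-02],
       [ 4.43415348e-04, -9.63912670e-01, -2.66218270e-01,
         6.67789811e-02],
       [ 9.99999887e-01,  3.81776159e-04,  2.83287923e-04,
         9.39924537e-04],
       [ 0.00000000e+00,  0.00000000e+00,  0.00000000e+00,
         1.00000000e+00]])}
```

View pics/scene0.png

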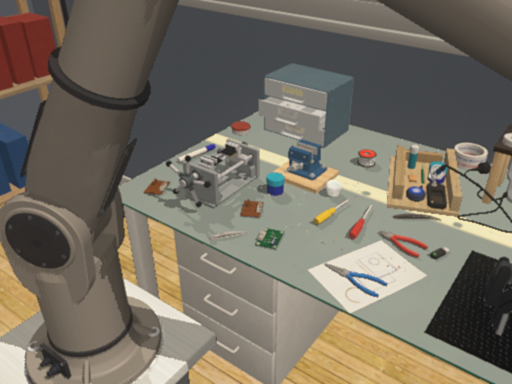

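View pics/top0.png

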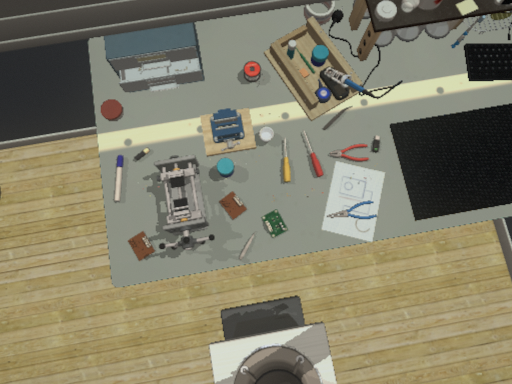

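The scene view shows the green board at (270,238), with the holder at about (215,172) and its wheel at (190,180). In the top view the green board is at (275,223). Brown look-alikes lie at top (233,205) and (141,245). The green one fits the description, and I'll confirm it with an enlarged crop.

```bash
cat > h.py <<'E'
from bench import *
import cv2,numpy as np
from scipy.spatial.transform import Rotation as R
def cam(n):
    c=camera_params(n);K=c["mtx"]
    if "world_to_cam" in c: return K,c["world_to_cam"]
    o=get_obs();T=np.eye(4);T[:3,:3]=R.from_rotvec(o["orientation"]).as_matrix();T[:3,3]=o["tcp_pos"]
    return K,np.linalg.inv(T@c["T_tool_cam"])
def ray(KW,uv):
    K,W=KW;uv=np.atleast_2d(np.asarray(uv,float));d=np.c_[uv,np.ones(len(uv))]@np.linalg.inv(K).T@W[:3,:3]
    return -W[:3,:3].T@W[:3,3],d
def onz(KW,uv,z):
    c,d=ray(KW,uv);return c+d*((z-c[2])/d[:,2])[:,None]
def proj(KW,P):
    K,W=KW;p=(np.atleast_2d(P)@W[:3,:3].T+W[:3,3])@K.T;return p[:,:2]/p[:,2:]
def tri(KW1,u1,KW2,u2):
    c1,d1=ray(KW1,u1);c2,d2=ray(KW2,u2);d1=d1[0];d2=d2[0]
    s=np.linalg.lstsq(np.c_[d1,-d2],c2-c1,rcond=None)[0];a=c1+s[0]*d1;b=c2+s[1]*d2
    return (a+b)/2,np.linalg.norm(a-b)
E
python3 - <<'E'
from h import *
for n in("top","scene"):
    im=cv2.imread(f"pics/{n}0.png");h=cv2.cvtColor(im,cv2.COLOR_BGR2HSV)
    m=cv2.inRange(h,(45,100,30),(80,255,255))
    m=cv2.morphologyEx(m,cv2.MORPH_CLOSE,np.ones((9,9)))
    for c in cv2.findContours(m,0,2)[0]:
        if cv2.contourArea(c)>60:
            r=cv2.minAreaRect(c);b=cv2.boxPoints(r);w=onz(cam(n),b,.005)
            print(n,np.round(r[0],1),r[1],np.round(w[:,:2],4).tolist(),w.mean(0).round(4))
t=cv2.imread("pics/top0.png");s=cv2.imread("pics/scene0.png")
a=cv2.resize(t[150:260,125:295],None,fx=4.7,fy=4.7,interpolation=2)[:,:800]
cv2.imwrite("pics/ct.png",a)
a=cv2.resize(s[130:255,135:295],None,fx=4.7,fy=4.7,interpolation=2)
cv2.imwrite("pics/cs.png",a)
E
```

```text
top [274.5 223.2] (22.553606033325195, 15.509838104248047) [[0.4628, -0.0465], [0.4768, -0.0889], [0.4155, -0.1081], [0.4019, -0.066]] [ 0.4393 -0.0774  0.005 ]
scene [270.5 238.8] (15.305028915405273, 21.55198097229004) [[0.4054, -0.0675], [0.4773, -0.0548], [0.4628, -0.0996], [0.3934, -0.1099]] [ 0.4348 -0.0829  0.005 ]
```

View pics/ct.png

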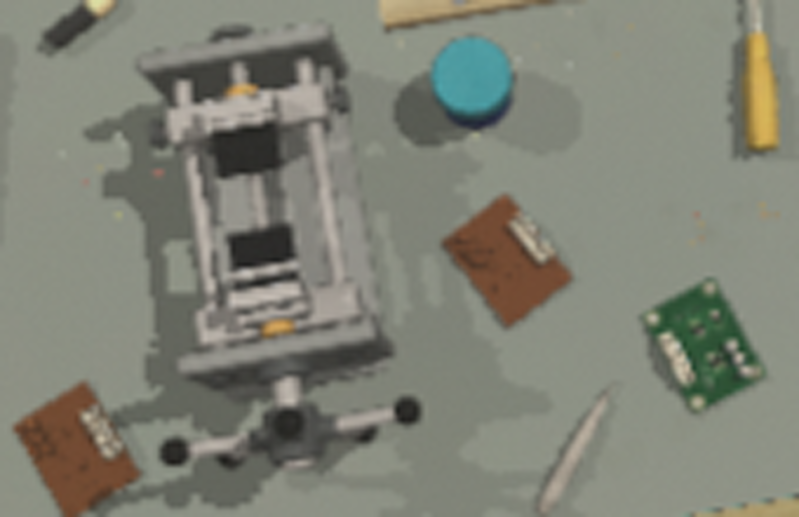

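View pics/cs.png

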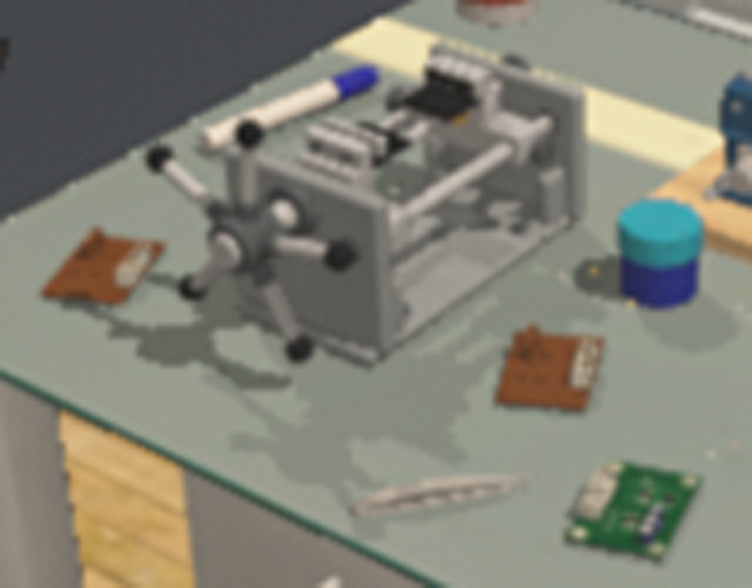

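The crops confirm that the green board (ct 705,345) is the relay board: it is green with a white connector, and the two others are brown. The wheel has knobs at cs (248,134), (158,157), (340,255), (192,285) and (298,348). The top, left and right ones are at ct (288,425), (175,452) and (408,410). The ledges are at ct (250,150) and (262,247).

```bash
python3 - <<'E'
from h import *
T,S=cam("top"),cam("scene")
ct=lambda p:np.array(p)/4.7+(125,150)
cs=lambda p:np.array(p)/4.7+(135,130)
k=[]
for n,a,b in(("top",(288,425),(248,134)),("left",(175,452),(158,157)),("right",(408,410),(340,255))):
    p,e=tri(T,ct(a),S,cs(b));k.append(p);print(n,p.round(4),round(e,4))
led=onz(T,[ct((250,150)),ct((262,247))],.1);print("ledges",led.round(4),"mean",led.mean(0).round(4))
d=led[0]-led[1];print("yaw ledges",np.degrees(np.arctan2(d[1],d[0])))
l=k[1]-k[2];print("yaw knobs",np.degrees(np.arctan2(-l[0],l[1])),np.linalg.norm(l))
# plates outer corners
b=onz(T,[ct(p) for p in((712,278),(643,318),(697,410),(765,375))],.005);print("board",b[:,:2].round(4),b.mean(0).round(4))
d=b[1]-b[2]; print("long yaw",np.degrees(np.arctan2(d[1],d[0])),np.linalg.norm(d))
b2=onz(S,[cs(p) for p in((617,465),(702,478),(660,558),(567,537))],.005);print(b2[:,:2].round(4),b2.mean(0).round(4))
q=R.from_rotvec(get_obs()["orientation"]).as_matrix();print(q.round(3))
E
```

```text
top [0.421  0.1536 0.1479] 0.0016
left [0.4205 0.2214 0.1125] 0.0003
right [0.4226 0.0962 0.0953] 0.0008
ledges [[0.5817 0.1613 0.1   ]
 [0.5255 0.1623 0.1   ]] mean [0.5536 0.1618 0.1   ]
yaw ledges -0.9622298013801903
yaw knobs 0.976413402723715 0.1263901744685035
board [[ 0.4779 -0.0905]
 [ 0.4611 -0.0445]
 [ 0.4006 -0.0665]
 [ 0.4141 -0.1109]] [ 0.4384 -0.0781  0.005 ]
long yaw 19.936380313906394 0.0643559273694928
[[ 0.4593 -0.0528]
 [ 0.4757 -0.0941]
 [ 0.4106 -0.1135]
 [ 0.3972 -0.0673]] [ 0.4357 -0.0819  0.005 ]
[[-0.001  0.948  0.318]
 [ 0.002  0.318 -0.948]
 [-1.    -0.    -0.002]]
```

{"method": "servo_tool", "body": {
  "motion": [
    [0,0.03,-0.035,0,-1],
    [0,0.06,-0.07,0,-1],
    [0,0.09,-0.105,0,-1],
    [0,0.12,-0.14,0,-1],
    [0,0.15,-0.175,0,-1],
    [0,0.18,-0.21,0,-1],
    [0,0.21,-0.25,0,-1],
    [0,0.24,-0.285,0,-1]
  ]
}}

```text
clock: 0.9
tcp_pos: [0.3516, -0.2909, 0.4041]
orientation: [0.968, 1.347, -0.967]
contact_force: [0.8, -0.6, 0.3]
grip_width: 0.0856
```

{"method": "servo_tool", "body": {
  "motion": [
    [0.01,0.03,-0.035,0,-1],
    [0.02,0.06,-0.07,0,-1],
    [0.03,0.09,-0.105,0,-1],
    [0.04,0.12,-0.14,0,-1],
    [0.05,0.14,-0.165,0,-1],
    [0.05,0.15,-0.175,0,-1],
    [0.05,0.15,-0.175,0,-1]
  ]
}}

```text
clock: 1.6
tcp_pos: [0.4385, -0.075, 0.354]
orientation: [0.965, 1.35, -0.963]
contact_force: [0.4, 0.1, 1.0]
grip_width: 0.0854
```

```bash
cat > bd.py <<'E'
from h import *
import sys
o=get_obs();W=cam("wrist");f=grab_frame("wrist");n=sys.argv[1];cv2.imwrite(f"pics/{n}.png",f[:,:,::-1])
print(o["clock"],o["tcp_pos"].round(4),o["contact_force"].round(2))
Rm=R.from_rotvec(o["orientation"]).as_matrix()
h=cv2.cvtColor(f,cv2.COLOR_RGB2HSV);m=cv2.inRange(h,(45,90,30),(85,255,255))
m=cv2.morphologyEx(m,cv2.MORPH_CLOSE,np.ones((15,15)))
c=max(cv2.findContours(m,0,2)[0],key=cv2.contourArea);z=float(sys.argv[2])
w=onz(W,c[:,0],z)[:,:2];r=cv2.minAreaRect((w*1000).astype(np.float32));b=cv2.boxPoints(r)
e=[b[1]-b[0],b[2]-b[1]];e=max(e,key=np.linalg.norm);y=np.degrees(np.arctan2(e[1],e[0]))
print("img",cv2.minAreaRect(c)[0],"ctr mm",np.round(r[0],1),"size",np.round(r[1],1),"long yaw",round((y+90)%180-90,1),"tool y yaw",np.degrees(np.arctan2(Rm[1,1],Rm[0,1])).round(1))
d=np.array([*np.array(r[0])/1000,0])-o["tcp_pos"]; print("shift tool y,z",(Rm.T@d)[1:].round(4)); print(Rm.round(3).tolist())
E
python3 bd.py w1 0.005
```

```text
1.6 [ 0.4385 -0.075   0.354 ] [0.37 0.12 1.  ]
img (260.0, 169.5) ctr mm [439.3 -77.6] size [67.5 48.4] long yaw 17.8 tool y yaw 18.8
shift tool y,z [0.0002 0.0038]
[[-0.002, 0.947, 0.323], [0.003, 0.323, -0.947], [-1.0, -0.001, -0.003]]
```

View pics/w1.png

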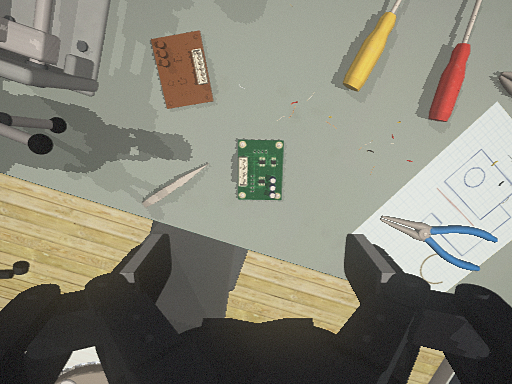

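The wrist view shows the green board centred at (260,170) and square to the tool, with the tweezer tip at (205,165), close to the left finger. I'll narrow the fingers before descending.

{"method": "servo_tool", "body": {
  "motion": [
    [0.03,0,0.004,1,-0.5],
    [0.07,0,0.004,1,-0.5],
    [0.11,0,0.004,1,-0.5],
    [0.145,0,0.004,1,-0.5],
    [0.165,0,0.004,1,-0.5],
    [0.175,0,0.004,1,-0.5],
    [0.18,0,0.004,1,-0.5],
    [0.18,0,0.004,1,-0.5]
  ],
  "force": 25
}}

```text
clock: 2.45
tcp_pos: [0.4391, -0.0807, 0.1743]
orientation: [0.98, 1.341, -0.98]
contact_force: [-0.5, -0.0, -0.2]
grip_width: 0.0643
```

```bash
python3 bd.py w2 0.005
```

```text
2.45 [ 0.4391 -0.0807  0.1743] [-0.51 -0.   -0.15]
img (250.0, 235.5) ctr mm [439.6 -77.6] size [67.  49.1] long yaw 17.8 tool y yaw 17.6
shift tool y,z [ 0.0016 -0.0025]
[[-0.002, 0.953, 0.303], [0.001, 0.303, -0.953], [-1.0, -0.001, -0.002]]
```

View pics/w2.png

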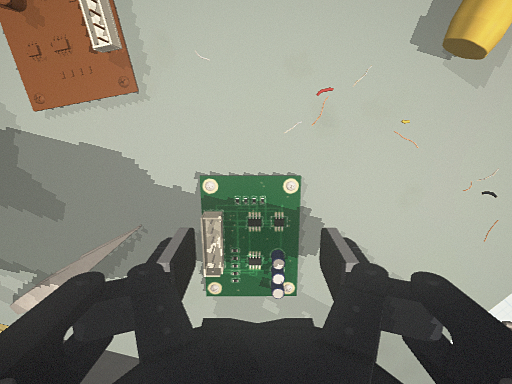

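The fingers straddle the board's long edges (board at 201–300, pads at 195 and 322). A small correction next, then down and close.

{"method": "servo_tool", "body": {
  "motion": [
    [0.002,0.002,-0.0025,0,-0.5],
    [0.004,0.002,-0.0025,0,-0.5],
    [0.004,0.002,-0.0025,0,0.2],
    [0.004,0.002,-0.0025,0,0.4],
    [0.004,0.002,-0.0025,0,0.4],
    [0.004,0.002,-0.0025,0,0.4],
    [0.004,0.002,-0.0025,0,0.4]
  ],
  "force": 25
}}

```text
clock: 3.2
tcp_pos: [0.4407, -0.0774, 0.1713]
orientation: [0.98, 1.34, -0.978]
contact_force: [-0.1, 0.5, 4.4]
grip_width: 0.0485
```

{"method": "servo_tool", "body": {
  "motion": [
    [-0.01,0,0,0,0.4],
    [-0.03,0,0,0,0.4],
    [-0.06,0,0,0,0.4],
    [-0.1,0,0,0,0.4],
    [-0.14,0,0,0,0.4],
    [-0.17,0,0,0,0.4],
    [-0.18,0,0,0,0.4],
    [-0.18,0,0,0,0.4]
  ]
}}

```text
clock: 4.0
tcp_pos: [0.4408, -0.0777, 0.3529]
orientation: [0.981, 1.337, -0.977]
contact_force: [-0.6, -0.9, -0.5]
grip_width: 0.0488
```

```bash
python3 bd.py w3 0.19
```

```text
4.0 [ 0.4408 -0.0777  0.3529] [-0.63 -0.9  -0.48]
img (257.5, 243.0) ctr mm [442.1 -78.4] size [65.2 47.7] long yaw 17.6 tool y yaw 17.6
shift tool y,z [-0.0001  0.0007]
[[0.003, 0.953, 0.303], [0.0, 0.303, -0.953], [-1.0, 0.003, 0.001]]
```

View pics/w3.png

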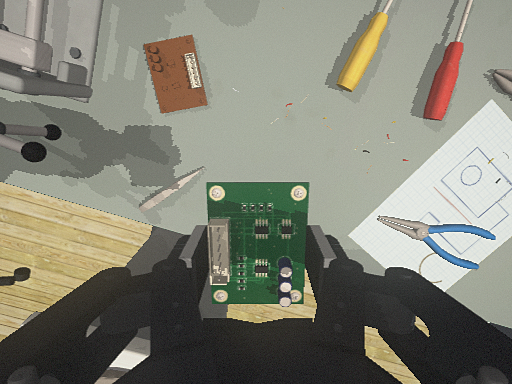

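The board is held square between the pads at (257,243), width 48.8 mm. Next I'll move over the holder, turn to yaw 0 and look.

{"method": "servo_tool", "body": {
  "motion": [
    [-0.03,0.01,-0.02,2,0.4],
    [-0.06,0.03,-0.055,5,0.4],
    [-0.08,0.05,-0.095,8,0.4],
    [-0.095,0.07,-0.135,11,0.4],
    [-0.097,0.09,-0.175,14,0.4],
    [-0.097,0.105,-0.205,17,0.4],
    [-0.097,0.11,-0.215,17.6,0.4],
    [-0.097,0.11,-0.215,17.6,0.4]
  ]
}}

```text
clock: 4.85
tcp_pos: [0.4794, 0.1624, 0.4465]
orientation: [1.205, 1.215, -1.207]
contact_force: [-0.1, 0.7, -1.0]
grip_width: 0.0487
```

```bash
python3 bd.py w4 0.28
```

```text
4.85 [0.4794 0.1624 0.4465] [-0.11  0.72 -1.04]
img (257.5, 243.0) ctr mm [477.9 161.3] size [67.1 49.4] long yaw 0.3 tool y yaw 0.3
shift tool y,z [-0.0001  0.0015]
[[-0.003, 1.0, 0.005], [0.001, 0.005, -1.0], [-1.0, -0.003, -0.001]]
```

View pics/w4.png

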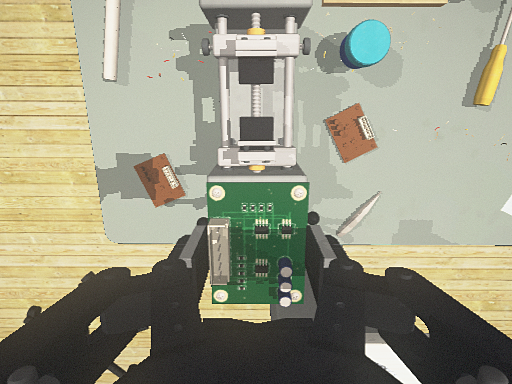

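The wrist view shows the rear ledge at about (256,70) and the front ledge at about (256,128), so the holder is nearly parallel to the image. I'll measure both.

```bash
python3 - <<'E'
from h import *
f=cv2.imread("pics/w4.png");W=cam("wrist");g=cv2.cvtColor(f,cv2.COLOR_BGR2GRAY)
m=(g<55).astype(np.uint8)*255;m[:45]=0;m[160:]=0;m[:,:225]=0;m[:,290:]=0
m=cv2.morphologyEx(m,cv2.MORPH_OPEN,np.ones((5,5)))
for c in cv2.findContours(m,0,2)[0]:
    if cv2.contourArea(c)<150: continue
    print(cv2.boundingRect(c));w=onz(W,c[:,0]+0.0,.1);r=cv2.minAreaRect((w[:,:2]*1000).astype(np.float32))
    print("c",np.round(r[0],1),np.round(r[1],1),r[2],"x",w[:,0].min().round(4),w[:,0].max().round(4),"y",w[:,1].min().round(4),w[:,1].max().round(4))
# rods edges at z~.07: two rods' yaw
print(onz(W,[[227,90],[227,140],[288,90],[288,140]],.07).round(4))
E
```

```text
[[0.5652 0.1938 0.07  ]
 [0.5093 0.1952 0.07  ]
 [0.5654 0.1252 0.07  ]
 [0.5096 0.1234 0.07  ]]
```

```bash
python3 - <<'E'
from h import *
f=cv2.imread("pics/w4.png");W=cam("wrist");g=cv2.cvtColor(f,cv2.COLOR_BGR2GRAY)
print(g[50:150:5,256],g[70,225:290:4],g[128,225:290:4])
m=(g<75).astype(np.uint8)*255;m[:45]=0;m[160:]=0;m[:,:230]=0;m[:,282:]=0
m=cv2.morphologyEx(m,cv2.MORPH_OPEN,np.ones((5,5)))
for c in cv2.findContours(m,0,2)[0]:
    if cv2.contourArea(c)<150: continue
    print(cv2.boundingRect(c));w=onz(W,c[:,0]+0.0,.1);r=cv2.minAreaRect((w[:,:2]*1000).astype(np.float32))
    print("c",np.round(r[0],1),np.round(r[1],1),r[2],"x",w[:,0].min().round(4),w[:,0].max().round(4),"y",w[:,1].min().round(4),w[:,1].max().round(4))
E
```

```text
[103 241  78  83  78  81  82 234 237 213 220 236 225 221  81  79  87  83
  46 177] [238 154 143 147  82  81  84  83  82  80  85  80  98 197 196 131 230] [239 119 209 210  75  82  80  81  82  84  85  81 130 205 209 178 232]
```

```bash
python3 - <<'E'
from h import *
f=cv2.imread("pics/w4.png");W=cam("wrist");g=cv2.cvtColor(f,cv2.COLOR_BGR2GRAY)
m=(g<100).astype(np.uint8)*255;m[:45]=0;m[160:]=0;m[:,:230]=0;m[:,282:]=0
m=cv2.morphologyEx(m,cv2.MORPH_OPEN,np.ones((5,5)))
for c in cv2.findContours(m,0,2)[0]:
    if cv2.contourArea(c)<150: continue
    print(cv2.boundingRect(c));w=onz(W,c[:,0]+0.0,.1);r=cv2.minAreaRect((w[:,:2]*1000).astype(np.float32))
    print("c",np.round(r[0],1),np.round(r[1],1),r[2],"x",w[:,0].min().round(4),w[:,0].max().round(4),"y",w[:,1].min().round(4),w[:,1].max().round(4))
# knobs/hub seen? front plate top front edge
print(onz(W,[[213,178],[308,178],[213,170],[305,165]],.104).round(4))
E
```

```text
(240, 117, 33, 24)
c [524.7 161. ] [24.  34.4] 0.19782179594039917 x 0.5126 0.5368 y 0.1438 0.1781
(238, 56, 36, 28)
c [583.1 161.6] [25.4 35.4] 0.1990254819393158 x 0.5704 0.5959 y 0.1439 0.1793
[[0.4715 0.2081 0.104 ]
 [0.4719 0.1037 0.104 ]
 [0.4805 0.2078 0.104 ]
 [0.4864 0.1077 0.104 ]]
```

Seat estimate is x≈0.5545, y≈0.161, yaw≈0. The face-to-face gap is 82.5 mm, so about 14.5 mm of free travel, or 3.2 rad.

{"method": "servo_tool", "body": {
  "motion": [
    [0,0.04,0,0.2,0.4],
    [0.02,0.07,0,0.2,0.4],
    [0.06,0.0765,0,0.2,0.4],
    [0.1,0.0765,0,0.2,0.4],
    [0.135,0.0765,0,0.2,0.4],
    [0.155,0.0765,0,0.2,0.4],
    [0.165,0.0765,0,0.2,0.4],
    [0.165,0.0765,0,0.2,0.4]
  ]
}}

```text
clock: 5.7
tcp_pos: [0.5551, 0.1594, 0.2796]
orientation: [1.206, 1.212, -1.216]
contact_force: [-0.1, -0.8, -0.3]
grip_width: 0.0488
```

```bash
python3 bd.py w5 0.115
```

```text
5.7 [0.5551 0.1594 0.2796] [-0.14 -0.81 -0.31]
img (257.5, 243.0) ctr mm [553.9 158. ] size [48.3 66.3] long yaw -0.1 tool y yaw -0.1
shift tool y,z [0.0006 0.0009]
[[-0.006, 1.0, -0.002], [-0.002, -0.002, -1.0], [-1.0, -0.006, 0.002]]
```

View pics/w5.png

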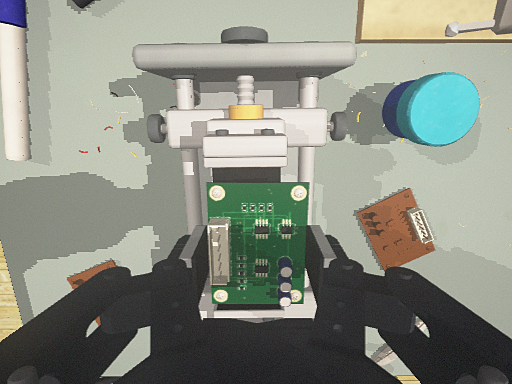

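The board is between the jaws but about 3 mm too far right (board centre 257, jaw centre 246). I'll correct that and lower it.

{"method": "servo_tool", "body": {
  "motion": [
    [0,0.001,-0.003,0,0.4],
    [0.003,0.001,-0.003,0,0.4],
    [0.005,0.001,-0.003,0,0.4],
    [0.007,0.001,-0.003,0,0.4],
    [0.008,0.001,-0.003,0,0.4],
    [0.008,0.001,-0.003,0,0.4]
  ]
}}

```text
clock: 6.35
tcp_pos: [0.5565, 0.1629, 0.2729]
orientation: [1.208, 1.211, -1.214]
contact_force: [-0.1, 0.8, -1.2]
grip_width: 0.0488
```

{"method": "servo_tool", "body": {
  "motion": [
    [0.0015,0,0.001,0,0.4],
    [0.0025,0,0.001,0,0.4],
    [0.003,0,0.001,0,0.4],
    [0.003,0,0.001,0,0.4]
  ]
}}

```text
clock: 6.75
tcp_pos: [0.5566, 0.1621, 0.2713]
orientation: [1.208, 1.21, -1.213]
contact_force: [-5.5, -2.0, 11.6]
grip_width: 0.0489
```

The board bears on the ledges (11.6 N). Opening.

{"method": "servo_tool", "body": {
  "motion": [
    [-0.001,0,0,0,0.0],
    [-0.001,0,0,0,-0.3],
    [-0.001,0,0,0,-0.5],
    [-0.001,0,0,0,-0.5],
    [-0.01,0,0,0,-0.5],
    [-0.04,0,0,0,-0.5],
    [-0.08,0,0,0,-0.5],
    [-0.1,0,0,0,-0.5]
  ]
}}

```text
clock: 7.55
tcp_pos: [0.5575, 0.1628, 0.3751]
orientation: [1.211, 1.209, -1.21]
contact_force: [0.0, 0.7, -0.4]
grip_width: 0.0635
```

```bash
python3 bd.py w6 0.105
```

```text
7.55 [0.5575 0.1628 0.3751] [ 0.    0.67 -0.36]
img (258.5, 191.5) ctr mm [554.9 160.8] size [49.  66.7] long yaw -0.0 tool y yaw -0.1
shift tool y,z [-0.0027  0.0022]
[[0.0, 1.0, -0.001], [0.0, -0.001, -1.0], [-1.0, 0.0, -0.0]]
```

View pics/w6.png

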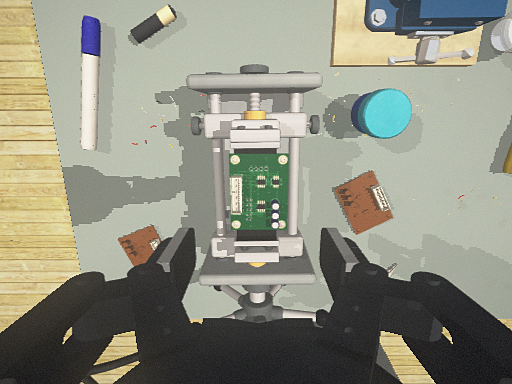

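The board lies flat and square at (555,161) mm, in line with the holder. Next, the wheel: shut the fingers, turn the tool 90° and position left of the top knob.

{"method": "servo_tool", "body": {
  "motion": [
    [0,-0.02,-0.003,8.5,1],
    [0,-0.05,-0.008,17,1],
    [0,-0.08,-0.013,25.5,1],
    [0,-0.11,-0.018,34,1],
    [0,-0.13,-0.022,42.5,1],
    [0,-0.136,-0.022,51,1],
    [0,-0.136,-0.022,59.5,1],
    [0,-0.136,-0.022,68,1]
  ],
  "force": 30
}}

```text
clock: 8.4
tcp_pos: [0.426, 0.1841, 0.3708]
orientation: [1.792, 0.654, -1.823]
contact_force: [-0.1, -0.7, 0.2]
grip_width: -0.0003
```

{"method": "servo_tool", "body": {
  "motion": [
    [0,0,0,8.5,1],
    [0,0,0,17,1],
    [0,0,0,22,1],
    [0,0,0,22,1]
  ]
}}

```text
clock: 8.8
tcp_pos: [0.4272, 0.1832, 0.366]
orientation: [1.935, 0.428, -2.005]
contact_force: [-0.0, 0.3, -1.6]
grip_width: -0.0001
```

```bash
python3 - <<'E'
from h import *
o=get_obs();print(o["joints"].round(3),o["grip_width"],R.from_rotvec(o["orientation"]).as_matrix().round(3).tolist())
f=grab_frame("wrist");s=grab_frame("scene");t=grab_frame("top")
a=cv2.resize(s[110:235,125:285],None,fx=3.2,fy=3.2,interpolation=2)
cv2.imwrite("pics/m1.png",np.vstack([cv2.resize(f,(512,384))[150:],np.zeros((0,512,3),np.uint8),a])[:600,:,::-1])
cv2.imwrite("pics/f1.png",f[:,:,::-1]);cv2.imwrite("pics/s1.png",s[:,:,::-1]);cv2.imwrite("pics/t1.png",t[:,:,::-1])
E
```

```text
[-1.339  0.264  0.947  2.113 -0.257  0.926 -2.943] -0.00012989500368645258 [[-0.031, 0.429, -0.903], [-0.023, -0.903, -0.428], [-0.999, 0.007, 0.037]]
```

View pics/m1.png

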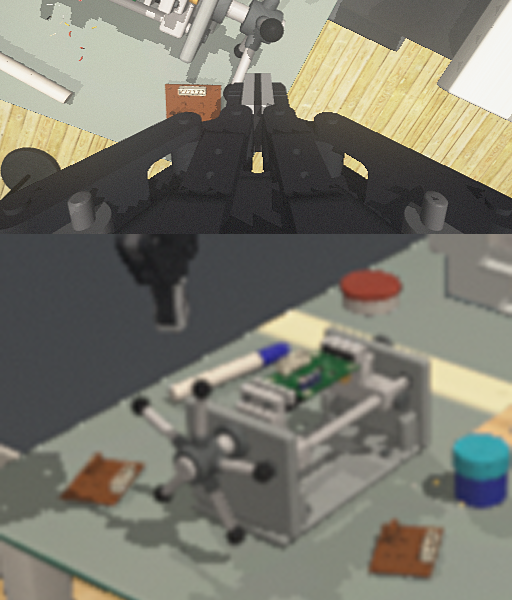

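The scene crop shows the wheel's top knob at (201,390) with the shut fingers well above it. Joint 7 hit its range at yaw −65°, so I'll turn the other way to +90°.

{"method": "servo_tool", "body": {
  "motion": [
    [0,0,0,-8.5,1],
    [0,0,0,-17,1],
    [0,0,0,-25.5,1],
    [0,0,0,-34,1],
    [0,0,0,-42.5,1],
    [0,0,0,-51,1],
    [0,0,0,-59.5,1],
    [0,0,0,-68,1]
  ]
}}

```text
clock: 9.75
tcp_pos: [0.427, 0.1845, 0.3659]
orientation: [1.123, 1.249, -1.187]
contact_force: [-0.1, 0.4, -0.5]
grip_width: 0.0001
```

{"method": "servo_tool", "body": {
  "motion": [
    [0,0,0,-8.5,1],
    [0,0,0,-17,1],
    [0,0,0,-25.5,1],
    [0,0,0,-34,1],
    [0,0,0,-42.5,1],
    [0,0,0,-51,1],
    [0,0,0,-59.5,1],
    [0,0,0,-68,1]
  ]
}}

```text
clock: 10.55
tcp_pos: [0.4269, 0.1842, 0.3663]
orientation: [0.216, 1.584, -0.258]
contact_force: [-0.2, 0.1, 0.1]
grip_width: 0.0003
```

{"method": "servo_tool", "body": {
  "motion": [
    [0,0,0,-8.5,1],
    [0,0,0,-17,1],
    [0,0,0,-19,1],
    [0,0,0,-19,1]
  ]
}}

```text
clock: 10.95
tcp_pos: [0.4269, 0.1838, 0.3668]
orientation: [-0.042, 1.6, 0.009]
contact_force: [0.4, -0.6, -0.8]
grip_width: 0.0002
```

```bash
cat > st.py <<'E'
from h import *
o=get_obs();M=R.from_rotvec(o["orientation"]).as_matrix();t=o["tcp_pos"]+.173*M[:,0]
print(o["clock"],o["joints"].round(3)[[0,6]],"tcp",o["tcp_pos"].round(4),"tip",t.round(4),"F",o["contact_force"].round(2),"M",o["moment"].round(2));print(M.round(3).tolist())
E
python3 st.py
python3 - <<'E'
from h import *
# refine wheel from earlier pics: dark knob blobs near expected pixels in scene/top after release
for n in("s1","t1"):
    im=cv2.imread(f"pics/{n}.png");g=cv2.cvtColor(im,cv2.COLOR_BGR2GRAY)
    x0,y0,x1,y1=(160,150,220,220) if n=="s1" else (150,222,225,255)
    m=np.zeros_like(g);m[y0:y1,x0:x1]=(g[y0:y1,x0:x1]<60)*255
    k,_,s,c=cv2.connectedComponentsWithStats(m)
    print(n,[(s[i,4],c[i].round(1).tolist()) for i in range(1,k) if s[i,4]>6])
T,S=cam("top"),cam("scene")
for y in(.157,.160,.163):
  for ph in(4,8,12):
    P=[[.421,y-.066*np.sin(np.radians(ph+a)),.085+.066*np.cos(np.radians(ph+a))] for a in(0,-72,72,144,-144)]
    print(y,ph,proj(S,P).round(1).tolist())
E
```

```text
10.95 [-0.908 -0.409] tcp [0.4269 0.1838 0.3668] tip [0.4218 0.1801 0.1939] F [ 0.38 -0.61 -0.79] M [ 0.04 -0.04 -0.04]
[[-0.029, -0.033, 0.999], [-0.021, 0.999, 0.032], [-0.999, -0.02, -0.03]]
s1 [(np.int32(19), [187.6, 158.2]), (np.int32(12), [168.2, 163.2]), (np.int32(13), [189.2, 185.2]), (np.int32(30), [206.9, 184.1]), (np.int32(12), [174.9, 191.7]), (np.int32(18), [198.3, 203.9])]
t1 [(np.int32(20), [155.1, 223.4]), (np.int32(336), [170.2, 240.7]), (np.int32(20), [211.1, 237.0]), (np.int32(38), [185.9, 240.1])]
0.157 4 [[187.7, 157.6], [169.7, 164.7], [207.6, 183.0], [200.5, 204.0], [177.9, 192.4]]
0.157 8 [[189.1, 158.3], [170.1, 163.4], [208.0, 184.7], [199.4, 204.2], [176.8, 190.9]]
0.157 12 [[190.5, 159.1], [170.6, 162.2], [208.3, 186.4], [198.2, 204.4], [175.8, 189.5]]
0.16 4 [[186.8, 157.3], [168.9, 164.3], [206.7, 182.6], [199.6, 203.6], [177.0, 192.0]]
0.16 8 [[188.2, 158.0], [169.2, 163.1], [207.1, 184.3], [198.5, 203.8], [176.0, 190.6]]
0.16 12 [[189.6, 158.8], [169.7, 161.9], [207.4, 186.0], [197.3, 204.0], [174.9, 189.1]]
0.163 4 [[185.9, 156.9], [168.0, 164.0], [205.7, 182.2], [198.7, 203.2], [176.2, 191.6]]
0.163 8 [[187.3, 157.6], [168.4, 162.7], [206.1, 183.9], [197.6, 203.5], [175.1, 190.2]]
0.163 12 [[188.7, 158.4], [168.8, 161.5], [206.4, 185.6], [196.4, 203.6], [174.1, 188.7]]
```

Wheel axis fits y≈0.161, z=0.085 and x=0.421, with the top spoke at about 7° clockwise. Descending and pushing the first stroke.

{"method": "servo_tool", "body": {
  "motion": [
    [0.02,0,0,0,1],
    [0.04,0,0,0,1],
    [0.052,0,0,0,1],
    [0.052,0,0,0,1],
    [0.052,-0.004,0,0,1]
  ]
}}

```text
clock: 11.45
tcp_pos: [0.4257, 0.1789, 0.3153]
orientation: [-0.042, 1.6, 0.01]
contact_force: [-0.3, 0.9, -0.2]
grip_width: 0.0
```

{"method": "servo_tool", "body": {
  "motion": [
    [0,-0.006,0,0,1],
    [0,-0.012,0,0,1],
    [0.001,-0.016,0,0,1],
    [0.003,-0.02,0,0,1]
  ]
}}

```text
clock: 11.85
tcp_pos: [0.4268, 0.1599, 0.314]
orientation: [-0.04, 1.597, 0.013]
contact_force: [-0.6, 6.0, 2.0]
grip_width: -0.0002
```

```bash
cat > wh.py <<'E'
from h import *
import os
def angle(n="scene",tag=None):
    f=grab_frame(n);W=cam(n);g=cv2.cvtColor(f,cv2.COLOR_RGB2GRAY)
    if tag: cv2.imwrite(f"pics/{tag}.png",f[:,:,::-1])
    m=np.zeros_like(g);m[140:215,155:220]=(g[140:215,155:220]<60)*255
    k,_,s,c=cv2.connectedComponentsWithStats(m);r=[]
    C,d=ray(W,c[1:]);p=C+d*((.421-C[0])/d[:,0])[:,None]
    for q,a in zip(p,s[1:,4]):
        y,z=q[1]-.161,q[2]-.085;rad=np.hypot(y,z);ph=np.degrees(np.arctan2(-y,z))
        if 5<a<60 and .058<rad<.074: r.append((round(ph),round((ph+36)%72-36,1),int(a),round(rad,3)))
    print("clock",get_obs()["clock"],"knobs (phi, mod72, area, r)",r)
if __name__=="__main__":
    import sys;angle(tag=sys.argv[1] if len(sys.argv)>1 else None)
E
python3 st.py;python3 wh.py s2
```

```text
11.85 [-0.856 -0.311] tcp [0.4268 0.1599 0.314 ] tip [0.4222 0.157  0.1411] F [-0.57  6.02  1.97] M [ 1.27  0.12 -0.03]
[[-0.027, -0.034, 0.999], [-0.017, 0.999, 0.034], [-0.999, -0.016, -0.027]]
clock 11.9 knobs (phi, mod72, area, r) [(-52, np.float64(20.2), 20, np.float64(0.068)), (21, np.float64(20.8), 21, np.float64(0.065)), (-123, np.float64(21.2), 11, np.float64(0.073)), (94, np.float64(21.7), 26, np.float64(0.067)), (166, np.float64(22.4), 17, np.float64(0.067))]
```

It works: the wheel turned from 7° to 21° at 6 N. Continuing the stroke.

{"method": "servo_tool", "body": {
  "motion": [
    [0.003,-0.006,0,0,1],
    [0.006,-0.012,0,0,1],
    [0.009,-0.017,0,0,1],
    [0.012,-0.022,0,0,1],
    [0.012,-0.022,0,0,1]
  ]
}}

```text
clock: 12.4
tcp_pos: [0.4276, 0.1376, 0.3028]
orientation: [-0.038, 1.596, 0.014]
contact_force: [1.0, 4.1, -1.1]
grip_width: 0.0001
```

```bash
python3 st.py;python3 wh.py s3
```

```text
12.4 [-0.815 -0.254] tcp [0.4276 0.1376 0.3028] tip [0.4232 0.1349 0.1299] F [ 0.99  4.12 -1.14] M [ 1.   -0.   -0.04]
[[-0.025, -0.034, 0.999], [-0.016, 0.999, 0.033], [-1.0, -0.015, -0.025]]
clock 12.45 knobs (phi, mod72, area, r) [(-29, np.float64(-29.0), 26, np.float64(0.067)), (45, np.float64(-27.2), 28, np.float64(0.064)), (-100, np.float64(-28.1), 12, np.float64(0.071)), (77, np.float64(5.3), 6, np.float64(0.073)), (118, np.float64(-26.1), 25, np.float64(0.066)), (-171, np.float64(-27.1), 11, np.float64(0.069))]
```

Wheel at 44°, next knob at −28°. Back over the top and down behind it.

{"method": "servo_tool", "body": {
  "motion": [
    [-0.025,0.003,0,0,1],
    [-0.048,0.003,0,0,1],
    [-0.048,0.04,0,0,1],
    [-0.048,0.075,0,0,1],
    [-0.048,0.085,0,0,1],
    [-0.025,0.085,0,0,1],
    [-0.003,0.085,0,0,1],
    [-0.003,0.085,0,0,1]
  ]
}}

```text
clock: 13.25
tcp_pos: [0.4238, 0.2214, 0.3028]
orientation: [-0.041, 1.6, 0.011]
contact_force: [-0.6, -0.9, -0.3]
grip_width: -0.0003
```

{"method": "servo_tool", "body": {
  "motion": [
    [0,-0.006,0,0,1],
    [-0.001,-0.013,0,0,1],
    [-0.003,-0.02,0,0,1],
    [-0.005,-0.027,0,0,1],
    [-0.007,-0.034,0,0,1],
    [-0.008,-0.041,0,0,1],
    [-0.008,-0.048,0,0,1]
  ]
}}

```text
clock: 13.95
tcp_pos: [0.426, 0.174, 0.3133]
orientation: [-0.039, 1.598, 0.014]
contact_force: [-0.0, 6.1, -0.3]
grip_width: 0.0002
```

{"method": "servo_tool", "body": {
  "motion": [
    [0.001,-0.007,0,0,1],
    [0.003,-0.014,0,0,1],
    [0.005,-0.02,0,0,1],
    [0.008,-0.027,0,0,1],
    [0.011,-0.033,0,0,1],
    [0.012,-0.036,0,0,1]
  ]
}}

```text
clock: 14.55
tcp_pos: [0.4272, 0.1389, 0.3032]
orientation: [-0.036, 1.595, 0.018]
contact_force: [-0.8, 10.9, -4.6]
grip_width: -0.0
```

```bash
python3 st.py;python3 wh.py s4
```

```text
14.55 [-0.809 -0.257] tcp [0.4272 0.1389 0.3032] tip [0.423  0.1369 0.1303] F [-0.75 10.85 -4.58] M [ 2.38  0.01 -0.03]
[[-0.024, -0.034, 0.999], [-0.012, 0.999, 0.034], [-1.0, -0.011, -0.025]]
clock 14.6 knobs (phi, mod72, area, r) [(-31, np.float64(-31.2), 27, np.float64(0.067)), (42, np.float64(-29.6), 26, np.float64(0.064)), (-102, np.float64(-30.3), 11, np.float64(0.071)), (116, np.float64(-27.9), 24, np.float64(0.066)), (-173, np.float64(-28.9), 13, np.float64(0.069))]
```

Total turn is now 107°. At this contact point 10.9 N corresponds to about 0.33–0.36 N m, so the jaw is still running free. Next stroke, with a check partway.

{"method": "servo_tool", "body": {
  "motion": [
    [-0.025,0.004,0,0,1],
    [-0.048,0.004,0,0,1],
    [-0.048,0.04,0,0,1],
    [-0.048,0.075,0,0,1],
    [-0.048,0.084,0,0,1],
    [-0.025,0.084,0,0,1],
    [-0.003,0.084,0,0,1],
    [-0.003,0.084,0,0,1]
  ]
}}

```text
clock: 15.4
tcp_pos: [0.4238, 0.2211, 0.304]
orientation: [-0.037, 1.598, 0.014]
contact_force: [-0.4, -0.8, -0.4]
grip_width: 0.0003
```

{"method": "servo_tool", "body": {
  "motion": [
    [0,-0.006,0,0,1],
    [-0.001,-0.013,0,0,1],
    [-0.003,-0.02,0,0,1],
    [-0.005,-0.027,0,0,1],
    [-0.007,-0.034,0,0,1],
    [-0.008,-0.041,0,0,1],
    [-0.008,-0.048,0,0,1]
  ]
}}

```text
clock: 16.1
tcp_pos: [0.4262, 0.1736, 0.3148]
orientation: [-0.034, 1.595, 0.017]
contact_force: [-1.2, 5.4, 0.0]
grip_width: 0.0002
```

```bash
python3 st.py;python3 wh.py s5; python3 - <<'E'
from h import *
# green extent vs jaws from top view
f=grab_frame("top");cv2.imwrite("pics/t5.png",f[:,:,::-1])
for n in("t1","t5"):
    h=cv2.cvtColor(cv2.imread(f"pics/{n}.png"),cv2.COLOR_BGR2HSV);m=cv2.inRange(h,(45,90,30),(85,255,255));m[:,:150]=0;m[:,220:]=0
    p=np.argwhere(m>0);print(n,len(p),p.min(0),p.max(0),p.mean(0).round(2))
E
```

```text
16.1 [-0.862 -0.339] tcp [0.4262 0.1736 0.3148] tip [0.4219 0.1717 0.1418] F [-1.22  5.43  0.03] M [ 1.29  0.29 -0.05]
[[-0.025, -0.033, 0.999], [-0.011, 0.999, 0.033], [-1.0, -0.01, -0.025]]
clock 16.15 knobs (phi, mod72, area, r) [(7, np.float64(7.4), 21, np.float64(0.065)), (-65, np.float64(6.6), 16, np.float64(0.068)), (81, np.float64(8.6), 31, np.float64(0.067)), (-135, np.float64(8.8), 10, np.float64(0.072)), (153, np.float64(9.4), 18, np.float64(0.066))]
t1 237 [179 170] [204 188] [190.96 179.33]
t5 224 [177 169] [202 188] [188.69 179.1 ]
```

Still free at a total of 151° (0.36 N m), and the board has started moving rearwards. Now shorter steps, watching the load.

{"method": "servo_tool", "body": {
  "motion": [
    [0,-0.005,0,0,1],
    [0.001,-0.009,0,0,1],
    [0.002,-0.013,0,0,1]
  ]
}}

```text
clock: 16.5
tcp_pos: [0.4271, 0.1602, 0.3139]
orientation: [-0.033, 1.594, 0.017]
contact_force: [-1.3, 6.0, 1.8]
grip_width: -0.0001
```

{"method": "servo_tool", "body": {
  "motion": [
    [0.001,-0.003,0,0,1],
    [0.002,-0.006,0,0,1],
    [0.003,-0.008,0,0,1]
  ]
}}

```text
clock: 16.8
tcp_pos: [0.4274, 0.1528, 0.312]
orientation: [-0.031, 1.593, 0.02]
contact_force: [-0.9, 4.8, 1.3]
grip_width: 0.0001
```

```bash
python3 st.py;python3 wh.py s6
```

```text
16.8 [-0.828 -0.294] tcp [0.4274 0.1528 0.312 ] tip [0.4236 0.1515 0.139 ] F [-0.87  4.8   1.31] M [ 1.25  0.24 -0.04]
[[-0.022, -0.032, 0.999], [-0.008, 0.999, 0.032], [-1.0, -0.007, -0.022]]
clock 16.85 knobs (phi, mod72, area, r) [(-47, np.float64(25.1), 22, np.float64(0.068)), (26, np.float64(26.4), 21, np.float64(0.064)), (-117, np.float64(26.6), 9, np.float64(0.073)), (100, np.float64(28.2), 24, np.float64(0.066)), (172, np.float64(28.4), 13, np.float64(0.068))]
```

{"method": "servo_tool", "body": {
  "motion": [
    [0.002,-0.004,0,0,1],
    [0.004,-0.008,0,0,1],
    [0.005,-0.01,0,0,1]
  ]
}}

```text
clock: 17.15
tcp_pos: [0.4277, 0.1433, 0.3078]
orientation: [-0.03, 1.592, 0.021]
contact_force: [-3.0, 7.7, -0.5]
grip_width: 0.0005
```

```bash
python3 st.py;python3 wh.py s7
```

```text
17.15 [-0.81  -0.268] tcp [0.4277 0.1433 0.3078] tip [0.4241 0.1423 0.1348] F [-2.98  7.66 -0.5 ] M [ 1.73  0.42 -0.08]
[[-0.021, -0.032, 0.999], [-0.006, 0.999, 0.032], [-1.0, -0.005, -0.021]]
clock 17.2 knobs (phi, mod72, area, r) [(-37, np.float64(34.7), 26, np.float64(0.068)), (36, np.float64(-35.8), 24, np.float64(0.064)), (-109, np.float64(34.8), 12, np.float64(0.071)), (109, np.float64(-34.7), 25, np.float64(0.066)), (-179, np.float64(-34.7), 13, np.float64(0.068))]
```

{"method": "servo_tool", "body": {
  "motion": [
    [-0.022,0.004,0,0,1],
    [-0.044,0.004,0,0,1],
    [-0.044,0.04,0,0,1],
    [-0.044,0.075,0,0,1],
    [-0.044,0.084,0,0,1],
    [-0.022,0.084,0,0,1],
    [0.004,0.084,0,0,1],
    [0.004,0.084,0,0,1]
  ]
}}

```text
clock: 18.0
tcp_pos: [0.4239, 0.2255, 0.3013]
orientation: [-0.032, 1.596, 0.017]
contact_force: [-1.2, -0.8, -0.4]
grip_width: -0.0002
```

{"method": "servo_tool", "body": {
  "motion": [
    [0,-0.005,0,0,1],
    [-0.002,-0.01,0,0,1],
    [-0.004,-0.014,0,0,1],
    [-0.006,-0.018,0,0,1]
  ]
}}

```text
clock: 18.4
tcp_pos: [0.4248, 0.2091, 0.3094]
orientation: [-0.03, 1.594, 0.022]
contact_force: [-3.3, 10.2, 0.9]
grip_width: 0.0002
```

```bash
python3 st.py;python3 wh.py s8
```

```text
18.4 [-0.898 -0.395] tcp [0.4248 0.2091 0.3094] tip [0.4207 0.2082 0.1365] F [-3.26 10.23  0.9 ] M [ 1.99  0.78 -0.09]
[[-0.024, -0.033, 0.999], [-0.005, 0.999, 0.032], [-1.0, -0.005, -0.024]]
clock 18.45 knobs (phi, mod72, area, r) [(-25, np.float64(-25.2), 22, np.float64(0.066)), (49, np.float64(-23.4), 25, np.float64(0.064)), (-97, np.float64(-25.0), 11, np.float64(0.07)), (121, np.float64(-23.1), 24, np.float64(0.066)), (-167, np.float64(-22.8), 14, np.float64(0.069))]
```

The load has risen: at a total of about 191°, Fy is 10.2 N, or roughly 0.55–0.59 N m. I'll average several readings before doing anything else.

```bash
python3 - <<'E'
from h import *
A=[]
for i in range(8):
    f=grab_frame("scene");o=get_obs();A.append([*o["contact_force"],o["moment"][0]])
A=np.array(A);print(A.round(2)[:, :],A.mean(0).round(2));print(o["tcp_pos"].round(4))
E
python3 wh.py
```

```text
[[-1.55  5.16  1.88  1.33]
 [-1.84  5.74  2.32  1.36]
 [-1.03  6.69  2.47  1.37]
 [-1.64  7.08  1.62  1.31]
 [-1.61  5.17  2.03  1.29]
 [-1.55  6.98  2.04  1.33]
 [-2.3   6.64  2.68  1.36]
 [-1.87  5.27  1.5   1.34]] [-1.68  6.09  2.07  1.33]
[0.4252 0.2086 0.3095]
clock 18.9 knobs (phi, mod72, area, r) [(-25, np.float64(-25.2), 22, np.float64(0.066)), (49, np.float64(-23.0), 25, np.float64(0.064)), (-96, np.float64(-24.5), 11, np.float64(0.071)), (121, np.float64(-22.9), 22, np.float64(0.067)), (-166, np.float64(-22.0), 12, np.float64(0.069))]
```

The moment channel has low noise (lever ≈0.218 m), and it gives about 0.52 N m while moving against 0.385 free, so roughly 30 N of clamping. One small further push.

{"method": "servo_tool", "body": {
  "motion": [
    [-0.0005,-0.0015,0,0,1],
    [-0.001,-0.003,0,0,1],
    [-0.0015,-0.0045,0,0,1]
  ]
}}

```text
clock: 19.2
tcp_pos: [0.4258, 0.2057, 0.3131]
orientation: [-0.027, 1.591, 0.025]
contact_force: [-1.6, 8.7, 0.8]
grip_width: 0.0002
```

```bash
python3 st.py;python3 wh.py s9
```

```text
19.2 [-0.893 -0.389] tcp [0.4258 0.2057 0.3131] tip [0.4223 0.2055 0.1402] F [-1.61  8.69  0.81] M [ 1.93  0.36 -0.08]
[[-0.02, -0.033, 0.999], [-0.001, 0.999, 0.033], [-1.0, -0.001, -0.02]]
clock 19.25 knobs (phi, mod72, area, r) [(-23, np.float64(-23.1), 20, np.float64(0.066)), (51, np.float64(-20.5), 25, np.float64(0.064)), (-94, np.float64(-22.4), 12, np.float64(0.07)), (124, np.float64(-20.3), 25, np.float64(0.066)), (-164, np.float64(-20.0), 11, np.float64(0.069))]
```

{"method": "servo_tool", "body": {
  "motion": [
    [-0.0003,-0.0015,0,0,1],
    [-0.0006,-0.003,0,0,1],
    [-0.001,-0.0045,0,0,1]
  ]
}}

```text
clock: 19.55
tcp_pos: [0.4265, 0.2027, 0.3164]
orientation: [-0.023, 1.588, 0.03]
contact_force: [-2.6, 9.7, 2.1]
grip_width: -0.0001
```

```bash
python3 st.py;python3 wh.py s10
```

```text
19.55 [-0.888 -0.382] tcp [0.4265 0.2027 0.3164] tip [0.4235 0.2034 0.1434] F [-2.62  9.67  2.08] M [ 2.01  0.44 -0.06]
[[-0.017, -0.033, 0.999], [0.004, 0.999, 0.033], [-1.0, 0.004, -0.017]]
clock 19.6 knobs (phi, mod72, area, r) [(-21, np.float64(-21.4), 21, np.float64(0.067)), (-93, np.float64(-20.5), 15, np.float64(0.069)), (53, np.float64(-19.0), 27, np.float64(0.064)), (125, np.float64(-18.9), 25, np.float64(0.066)), (-162, np.float64(-17.8), 12, np.float64(0.07))]
```

The estimates bracket the target: torque gives about 31–37 N, and the angle since load onset gives up to about 52 N. I'll stop here and back off clear.

{"method": "servo_tool", "body": {
  "motion": [
    [0,0.006,0,0,1],
    [0,0.015,0,0,1],
    [-0.03,0.015,0,0,1],
    [-0.07,0.015,0,0,1],
    [-0.11,0.02,0,0,1],
    [-0.12,0.06,0,0,1],
    [-0.12,0.1,0,0,1],
    [-0.12,0.1,0,0,1]
  ]
}}

```text
clock: 20.4
tcp_pos: [0.424, 0.3075, 0.4379]
orientation: [-0.026, 1.587, 0.037]
contact_force: [-0.3, -0.1, 0.3]
grip_width: -0.0
```

```bash
python3 st.py;python3 wh.py s11; python3 - <<'E'
from h import *
f=grab_frame("top");s=cv2.imread("pics/s11.png")
h=cv2.cvtColor(f,cv2.COLOR_RGB2HSV);m=cv2.inRange(h,(45,90,30),(85,255,255));m[:,:150]=0;m[:,220:]=0
p=np.argwhere(m>0);r=cv2.minAreaRect(p[:,::-1].astype(np.float32));w=onz(cam("top"),p[:,::-1].astype(float),.105)
r=cv2.minAreaRect((w[:,:2]*1000).astype(np.float32));print(r)
a=cv2.resize(f[145:260,120:290,::-1],None,fx=3.5,fy=2.6,interpolation=2);a=cv2.resize(f[145:230,140:260,::-1],(480,340),interpolation=2)
b=cv2.resize(s[140:210,150:250],(480,260),interpolation=2)
cv2.imwrite("pics/fin.png",np.vstack([a,b]))
E
```

```text
20.4 [-1.039 -0.614] tcp [0.424  0.3075 0.4379] tip [0.4212 0.3087 0.265 ] F [-0.29 -0.1   0.27] M [-0.01 -0.03  0.03]
[[-0.016, -0.04, 0.999], [0.007, 0.999, 0.04], [-1.0, 0.007, -0.016]]
clock 20.45 knobs (phi, mod72, area, r) [(-21, np.float64(-21.0), 22, np.float64(0.067)), (-93, np.float64(-20.5), 15, np.float64(0.069)), (53, np.float64(-18.9), 28, np.float64(0.065)), (126, np.float64(-18.3), 27, np.float64(0.066)), (-161, np.float64(-17.1), 14, np.float64(0.07))]
((561.9342041015625, 162.12948608398438), (45.85934066772461, 62.60268783569336), 89.6089859008789)
```

View pics/fin.png

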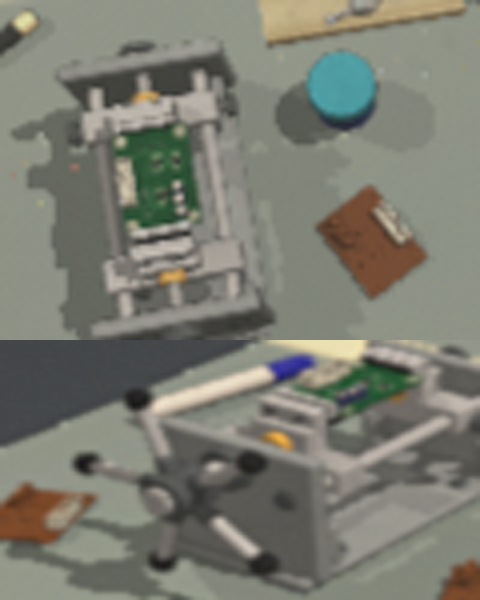

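The board sits flat at fin (155,175), both jaw faces against its ends and square to the holder. The tub is unmoved and the robot is clear.

```bash
python3 -c "
from bench import *
print(hand_in())"
```

```text
the job is handed in; nothing more can be done
None
```

The relay board is in the holder and clamped between both jaws, and the job is handed in at about 20.5 s of the 72 s allowed. I estimate the clamping force at 31–52 N, but I couldn't measure it directly.

**What I did:** I picked up the green board by the middles of its long edges, laid it on both ledges and let go. Then I pushed the star-wheel spokes clockwise with shut fingers, four strokes and about 190° in all, until the load rose, and backed off.

**Last checks:**
- **Position:** In the top view the board is square to the holder within about 0.5° and roughly 1 mm off its centre line. It was pushed about 7 mm back against the rear jaw. It looks flat in the pictures; I didn't measure its tilt.
- **Contact:** After backing off the tool reads about 0 N and the wheel stayed where I left it.
- **Clamping force:** The two estimates only partly agree. Wheel torque (about 0.53 N m) suggests 31–37 N, while the angle turned since the load began suggests up to about 52 N. Both are inside the allowed 18–75 N.
- **Wheel force:** The highest force I read on the wheel was about 11 N, against the 25 N limit; I only read it at the end of each move.
- **Tub and tools:** The tub has not moved. I never touched the tools, but I didn't measure their positions again.

**One problem:** The first attempt to turn the gripper stopped when joint 7 came up against the end of its range. I turned the other way, and nothing was touched.

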